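# Offer the part-loaded sector rack up to the sample carousel

## Task

Of the three loose curved tube racks on the bench, pick up the one whose length fits the open bay of the sample carousel, taking it across its width at its balance point - it is heavy at the end with the tubes - so that it stays level. Hold it about 10 cm above the floor of the bay, level, squarely over the bay and turned as it would go in (outer curve outwards), and finish there, still holding it still, so that the tubes can be checked before it is let down. Do not knock the carousel, and leave the other racks and everything else on the bench where they are.

Things in the scene. Friction and masses are not known exactly. Their poses are not given: they have to be found in the camera images.
- carousel: Sample carousel, fixed: aluminium disc, 324 mm across, top face 50 mm above the bench, black knob 66 mm high on it. Four 8-place curved racks stand on it in a ring of centreline radius 140 mm (rack tops 130, tube stoppers 160 mm above the bench); the fifth place, on its -x side, is the open bay. Origin: on the disc's axis at bench height; z up.
- bay (a point): Middle of the open bay, on its floor, 50 mm above the bench, 140 mm from the disc's axis: the origin of the right rack comes here when seated, its x, y, z along this point's (-x outwards). The gap between the neighbouring racks is 75 deg long and takes a rack of 69 deg. Two steel locating pins 10 mm high stand on the floor.
- rack_a: Loose white curved rack, 6 places: 52 deg of a ring, centreline radius 140 mm, 134 mm across the ends of its outer wall, 26 wide, 80 high; 0.14 kg. Three full tubes, stoppers up to 110 mm, fixed in its +y end: heavier there. Origin: underside, mid-arc, on the centreline. z up; -x out of the convex side; y along the rack, + to the tubes; arc centre at x = 140 mm.
- rack_b: Loose white curved rack, 8 places: 69 deg of a ring, centreline radius 140 mm, 173 mm across the ends of its outer wall, 26 wide, 80 high; about 0.15 kg. Three full tubes, stoppers up to 110 mm, fixed in its +y end: heavier there. Origin: underside, mid-arc, on the centreline. z up; -x out of the convex side; y along the rack, + to the tubes; arc centre at x = 140 mm.
- rack_c: Loose white curved rack, 10 places: 86 deg of a ring, centreline radius 140 mm, 209 mm across the ends of its outer wall, 26 wide, 80 high; 0.17 kg. Three full tubes, stoppers up to 110 mm, fixed in its +y end: heavier there. Origin: underside, mid-arc, on the centreline. z up; -x out of the convex side; y along the rack, + to the tubes; arc centre at x = 140 mm.
- rack_b_balance (a point): Balance point of the 8-place rack, 10 mm below its top: on the centreline at x 3, y 29, z 70 mm in the rack's frame (29 mm from the middle towards the tubes). Axes as the rack's. The side walls here face along the radius, outwards = (-0.978, 0.210, 0) in the rack's frame. One tube stands under the hand here: its stopper rises 29 mm above the rack's top.
- rack_b_end (a point): Middle of the top edge at the tube-loaded end of the 8-place rack.
- pipette: Loose grey pipette lying on the bench, about 260 mm long. Origin: below its middle.
- tip_box: Loose blue box of pipette tips, 122 x 82 x 57 mm. Origin: centre of the underside.
- carton: Loose white and blue carton, 150 x 85 x 55 mm. Origin: centre of the underside.
- marker: Loose marker pen lying on the bench, 135 mm long, 16 mm thick. Origin: below its middle.

How it is judged:
By the outcome, as a careful person would: the job done as asked, in the order asked, and still so for the second after the job is handed in, while the arm keeps its last pose, push and grip.
It also fails if it takes over 42 s, if anything falls off the work surface, if the arm or the gripper's body presses on something with over 40 N, if the wrist force passes 120 N, or if a joint passes its speed limit or range.

## Robot

A 7-joint arm with a two-finger parallel gripper is mounted at the origin on the work surface. World frame = base frame: x ahead of the robot, y to its left, z up, the work surface at z = 0. Lengths are in m, angles in rad, forces in N, time in s.
With the tool pointing down it reaches from about 0.425 to 0.875 m from the base axis. Payload 4.7 kg.
Tool frame: the origin (TCP) lies midway between the tips of the shut fingers; the grasp point (between the pads) lies 19 mm behind it; z points along the fingers, y is the line along which they close (so a half turn about z gives the same grasp; the last joint's range is limited). The gripper opens to 87 mm and grips with 3 to 60 N. Pads are 19 mm wide; open, the fingers measure 117 mm over their backs; the gripper's body (75 mm by 190 mm) begins 51 mm behind the grasp point.
Start: joints at [-1.288, 0.321, -0.07, 1.45, 0.023, 1.371, -0.057], TCP at [0.173, 0.627, 0.223] pointing down, gripper open.
Joint ranges: [-2.86, 2.86], [-0.3, 2.09], [-1.38, 1.24], [0.06, 2.45], [-1.56, 4.7], [0.09, 2.05], [-2.69, 2.69]. Speed limits (rad/s): [2.57, 2.57, 3.14, 3.14, 3.14, 3.14, 3.14].

## Interface

Orientations are given as a rotation vector (axis times angle).
In Python, from bench import ctrl gives the robot as it stands.
- The arm moves only by the tool inch_along, called after "Call:" as name(argument=value, ...), one argument or row to a line, values as JSON. Schema: {"type":"object","properties":{"increments":{"type":"array","items":{"type":"object","properties":{"dx":{"type":"number"},"dy":{"type":"number"},"dz":{"type":"number"},"spin":{"type":"number"},"jaw":{"type":"number"}},"additionalProperties":false,"required":["jaw"]},"minItems":1,"maxItems":20},"squeeze":{"type":"number"},"only":{"type":"string"},"quiet":{"type":"boolean"},"lines":{"type":"string"}},"required":["increments"],"additionalProperties":false}. increments is a list of rows, 1 to 20 of them, each an object with the fields dx, dy, dz (the shift in m), spin (a turn about the tool's z in rad), jaw (the opening from 0.0 (shut) to 1.0 (fully open)); a field left out counts as zero (the opening has to be given); each row is the pose to reach, as a shift and turn from the pose commanded when the call began, along the tool's axes at that moment; what a row does not reach only later rows make up. A row lasts 1/10 s, in which the tool goes at most 0.05 m and 0.15 rad, less where a joint would pass 70% of its speed; a pose out of reach is approached as far as the arm can. The fingers move at their own pace and stop on an object; squeeze is the grip in N (left out, the last holds). Time passes only in rows, so rows that do not move let the fingers close. The tool returns the time, the measured TCP pose, the force, the opening and the grip force at its end. only (a regular expression) keeps the lines of the reply that match it, lines (a string "A,B") keeps lines A to B, and quiet returns only ok. Input that does not fit is refused with a message, and nothing moves.
- ctrl.get_state(): the state, without advancing time (a new reading comes with each control period).
- ctrl.get_image(name): name is "scene" or "top" or "wrist"; returns the picture (420x560x3 uint8, red, green, blue); there is no depth.
- ctrl.camera_model(name): a dict with "vertical_fov" (degrees; the focal length in pixels is half the picture's height over the tangent of half this angle, whatever the lens; pixels are square), "cx", "cy" (the principal point, pixels), "k1" (the pictures are not rectified: a ray, as slopes to the right and down, at radius r is drawn at 1 + k1 r^2 times it, then the intrinsics apply), "rvec" (rotation vector, rad) and "tvec" (3), from world to camera coordinates, as OpenCV has them; the wrist camera has in their place "hand_eye" (4x4, takes a point from camera to tool coordinates, whose origin is the TCP and whose axes are the flange's). Camera axes: x right, y down, z forward; pixel columns grow to the right and rows downward; lengths in m; the calibration is good to about 2 mm. A picture is of the moment at which its call begins: read the wrist's pose just before it. camera_model takes no time and is no camera call.
- ctrl.close_job(): hands the job in; it is judged then, once.
The state is a dict: "time": time; "joint_positions": joint angles; "qd": joint speeds; "joint_torque": joint torques, N m; "position": TCP position; "tool_rot": TCP orientation; "ft_force": force on the tool from outside, world axes, zero at the start; "torque": the same for the moment, N m; "grip_width": opening from 0.0 (shut) to 1.0 (fully open); "grip_force": force on a finger pad.
Only numpy, scipy, OpenCV 4.12 (cv2) and the standard library are available. Lean on these libraries where they do the work, as an engineer would, in place of code of your own. Each camera call takes 0.05 s, during which the arm holds its last target. There are 200 camera calls.

## Working session

There is one attempt and no reset: what is moved stays moved. The work goes in short steps, Python scripts to look and compute and a tool call to move; the robot and the scene stay as the last step left them, time stands still between calls to the robot, and variables do not carry over. Pictures are saved under pics/ and viewed, at most 10 in all, crops included, and the job is handed in when it is done.

```bash
ls; mkdir -p pics; python3 - <<'E'
from bench import ctrl
import cv2
for n in ("scene","top"):
    cv2.imwrite(f"pics/{n}0.png",ctrl.get_image(n)[:,:,::-1])
for n in ("scene","top","wrist"): print(ctrl.camera_model(n))
s=ctrl.get_state();print({k:s[k] for k in("time","position","tool_rot","grip_width")})
E
```

```text
bench.py
pics
{'vertical_fov': 56.28194853770973, 'cx': 278.8337440842011, 'cy': 212.21837633026865, 'k1': -0.08495733408537065, 'rvec': array([ 2.27327895,  0.93681076, -0.36051913]), 'tvec': array([-0.3837888 , -0.13268546,  1.38668138])}
{'vertical_fov': 52.421332931063326, 'cx': 273.20660881189923, 'cy': 209.9701960258938, 'k1': -0.09179081132152613, 'rvec': array([ 2.1370237 , -2.15472056,  0.12488192]), 'tvec': array([0.10450279, 0.44338145, 1.08920219])}
{'vertical_fov': 67.61222579475859, 'cx': 277.1702056446897, 'cy': 215.22505020205912, 'k1': -0.06102239918815098, 'hand_eye': array([[ 5.35210728e-04, -9.62010048e-01, -2.73013520e-01,
         7.44702326e-02],
       [ 9.99999844e-01,  5.57758450e-04, -4.97626837e-06,
        -1.40870103e-03],
       [ 1.57062818e-04, -2.73013475e-01,  9.62010196e-01,
        -1.61855913e-01],
       [ 0.00000000e+00,  0.00000000e+00,  0.00000000e+00,
         1.00000000e+00]])}
{'time': 0.1, 'position': array([0.17252901, 0.6261396 , 0.22152513]), 'tool_rot': array([-4.20929895e-01, -3.11307431e+00,  2.83124827e-03]), 'grip_width': 0.9986679963452069}
```

View pics/top0.png

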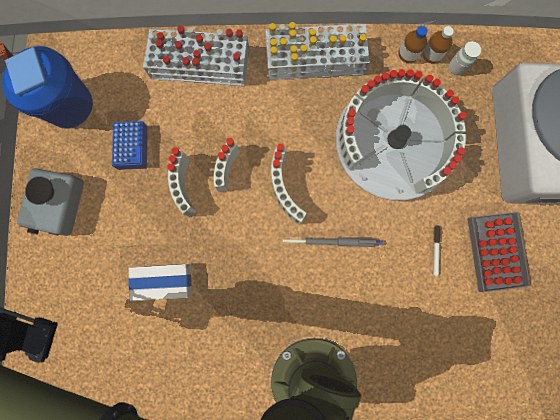

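View pics/scene0.png

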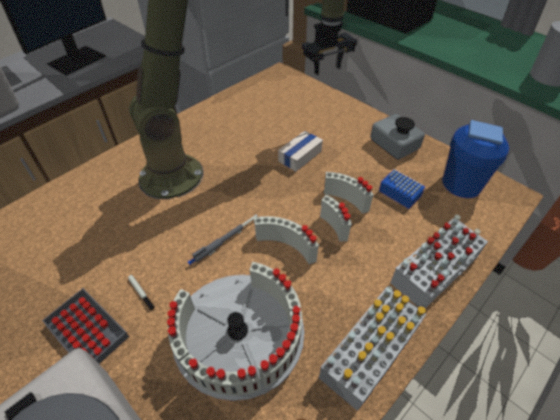

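Top view: the three racks are at about (180,180), (224,163) and (290,185); the lengths suggest the left one is the 8-place rack. The carousel is at (400,137) with its gap facing down in the image. I'll zoom in on these.

```bash
cat > h.py <<'E'
import numpy as np,cv2
from scipy.spatial.transform import Rotation as R
from bench import ctrl
def cam(n,state=None):
    m=ctrl.camera_model(n); f=210/np.tan(np.radians(m["vertical_fov"])/2)
    if n=="wrist":
        T=np.eye(4);T[:3,:3]=R.from_rotvec(state["tool_rot"]).as_matrix();T[:3,3]=state["position"]
        W=np.linalg.inv(T@m["hand_eye"]); rv=cv2.Rodrigues(W[:3,:3])[0];t=W[:3,3]
    else: rv,t=np.array(m["rvec"]),np.array(m["tvec"])
    return dict(K=np.array([[f,0,m["cx"]],[0,f,m["cy"]],[0,0,1]]),d=np.array([m["k1"],0,0,0,0]),r=rv,t=t)
def proj(c,P): return cv2.projectPoints(np.float64(P).reshape(-1,1,3),c["r"],c["t"],c["K"],c["d"])[0][:,0]
def ray(c,p):
    u=cv2.undistortPointsIter(np.float64(p).reshape(-1,1,2),c["K"],c["d"],None,None,(3,50,1e-9))[:,0]
    M=cv2.Rodrigues(c["r"])[0]; d=np.c_[u,np.ones(len(u))]@M
    return -M.T@np.ravel(c["t"]),d
def atz(c,p,z):
    o,d=ray(c,p); return o+d*((z-o[2])/d[:,2])[:,None]
E
python3 - <<'E'
from h import *
c=cam("top")
for z in (0.08,):
  print(atz(c,[[178,150],[188,212],[230,142],[219,188],[280,147],[302,218]],.08).round(3))
print(atz(c,[[400,150]],.05).round(3))
im=cv2.imread("pics/top0.png")
a=cv2.resize(im[130:230,155:315],None,fx=5,fy=5,interpolation=cv2.INTER_CUBIC)
cv2.imwrite("pics/c1.png",a)
im=cv2.imread("pics/scene0.png")
cv2.imwrite("pics/c2.png",cv2.resize(im[160:270,240:400],None,fx=5,fy=5,interpolation=cv2.INTER_CUBIC))
E
```

```text
[[0.596 0.345 0.08 ]
 [0.434 0.315 0.08 ]
 [0.615 0.21  0.08 ]
 [0.495 0.237 0.08 ]
 [0.6   0.082 0.08 ]
 [0.417 0.028 0.08 ]]
[[ 0.598 -0.235  0.05 ]]
```

View pics/c1.png

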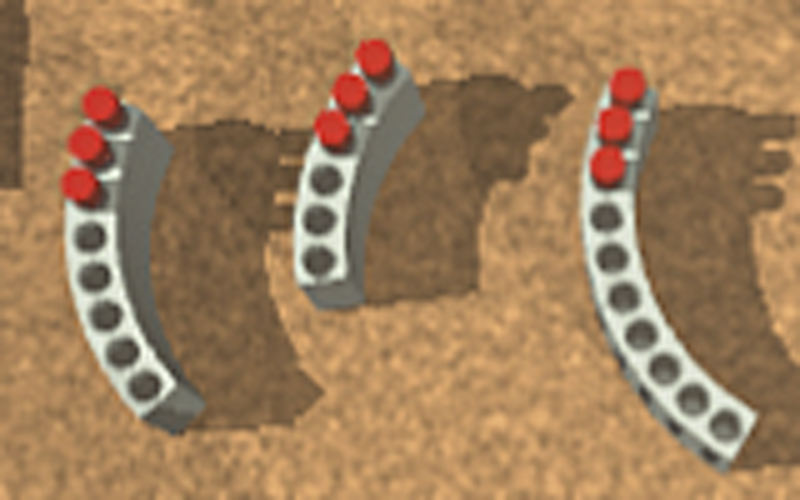

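View pics/c2.png

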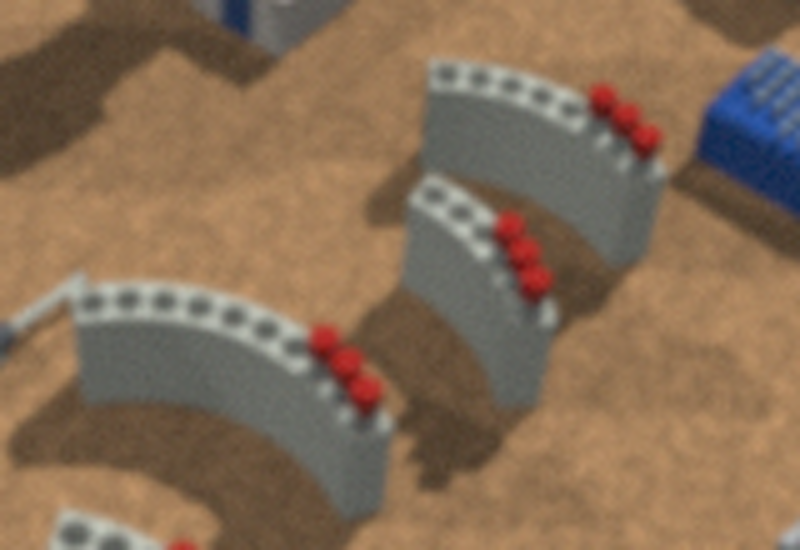

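The left rack has 5 empty holes and 3 tubes, so it is the 8-place rack_b. Next I look at the carousel.

```bash
python3 - <<'E'
from h import *
im=cv2.imread("pics/top0.png")[62:207,328:473]
im2=cv2.imread("pics/scene0.png")[255:400,160:310]
f=lambda a:cv2.resize(a,(400*a.shape[1]//145,400),interpolation=cv2.INTER_CUBIC)
cv2.imwrite("pics/c3.png",np.hstack([cv2.resize(im,(400,400),interpolation=cv2.INTER_CUBIC),cv2.resize(im2[:,:145],(400,400),interpolation=cv2.INTER_CUBIC)]))
from scipy.optimize import least_squares
top=np.array([(146,386),(122,352),(106,315),(95,276),(90,236),(80,186),(89,144),(101,105)]);top=(top+.5)/5-.5+[155,130]
sc=np.array([(447,74),(481,80),(511,87),(542,95),(572,108),(602,97),(626,118),(646,139)]);sc=(sc+.5)/5-.5+[240,160]
ct,cs=cam("top"),cam("scene")
def P(p):
    x,y,yaw,pit,zh,zs=p
    a=(np.arange(8)-3.5)*pit
    l=np.c_[.14-.14*np.cos(a),.14*np.sin(a)]
    w=l@np.array([[np.cos(yaw),np.sin(yaw)],[-np.sin(yaw),np.cos(yaw)]])+[x,y]
    return np.c_[w,[zh]*5+[zs]*3]
def res(p): return np.r_[(proj(ct,P(p))-top).ravel(),(proj(cs,P(p))-sc).ravel()]
s=least_squares(res,[.5,.33,-1.5+1.3,.147,.08,.11],x_scale=.1)
print(s.x.round(4),np.degrees(s.x[2]),np.abs(s.fun).max());print(s.fun.reshape(2,8,2).round(1).tolist())
E
```

```text
[ 0.5149  0.3552 -1.4281  0.1505  0.0788  0.1036] -81.82164941211651 0.45991964657454787
[[[-0.1, 0.0], [0.3, 0.1], [0.2, 0.1], [0.2, 0.2], [0.3, 0.2], [0.1, -0.1], [-0.1, 0.2], [0.2, 0.2]], [[0.3, -0.1], [-0.1, -0.5], [0.3, -0.4], [0.2, 0.2], [-0.1, 0.3], [0.3, 0.2], [0.3, -0.2], [0.3, -0.1]]]
```

View pics/c3.png

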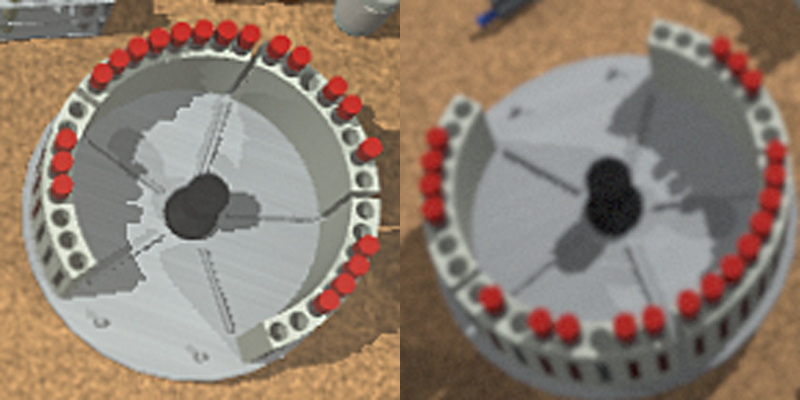

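```bash
cat > car.py <<'E'
from h import *
from scipy.optimize import least_squares
pt=8.6
L=lambda i:-72+(3.5-i)*pt
Rr=lambda i:72-(3.5-i)*pt
# (angle rel bay deg, kind, top px or None, scene px or None)
D=[(L(0),0,(78,261),(661,33)),(L(1),0,(69,239),(684,40)),(L(2),0,(60,217),(706,49)),
(L(3),1,(62,185),(722,47)),(L(4),1,(62,161),(738,62)),(L(5),1,(66,139),(752,79)),(L(6),0,None,(763,114)),(L(7),0,(77,109),(770,134)),
(Rr(0),0,(277,331),(462,108)),(Rr(1),0,(299,321),None),(Rr(2),1,(329,299),(437,138)),(Rr(3),1,(345,283),(432,160)),(Rr(4),1,(359,264),(431,184)),(Rr(5),1,(369,244),(434,209)),(Rr(6),0,None,(449,247)),(Rr(7),0,(365,210),(458,267))]
k=145/400
ct,cs=cam("top"),cam("scene")
tp=lambda q:(np.array(q)+.5)*k-.5+[328,62]
sp=lambda q:(np.array(q)-[400,0]+.5)*k-.5+[160,255]
def res(p):
    x,y,th,zh,zs=p; r=[]
    for a,kd,t,s in D:
        q=th+np.radians(a);P=[x+.14*np.cos(q),y+.14*np.sin(q),zs if kd else zh]
        if t: r+=list(proj(ct,P)[0]-tp(t))
        if s: r+=list(proj(cs,P)[0]-sp(s))
    return np.array(r)
s=least_squares(res,[.6,-.23,3.,.13,.155],x_scale=.1,loss="soft_l1")
print(s.x.round(4),np.degrees(s.x[2]),np.abs(s.fun).max(),s.fun.round(1).tolist())
x,y,th=s.x[:3]
print("bay",x+.14*np.cos(th),y+.14*np.sin(th),"yaw",np.degrees(th)-180)
print("pins top",atz(ct,[tp((100,321)),tp((198,354))],.06).round(4).tolist(),"scene",atz(cs,[sp((515,113)),sp((612,74))],.06).round(4).tolist())
E
python3 car.py
```

```text
[ 0.6279 -0.2269  2.7917  0.1284  0.1554] 159.95208595759448 0.8222543094622097 [0.0, -0.3, 0.5, 0.1, -0.4, 0.0, -0.1, 0.1, 0.3, 0.0, -0.8, 0.4, 0.1, -0.1, -0.1, -0.4, 0.0, 0.3, 0.1, -0.3, -0.1, 0.1, 0.1, -0.2, 0.0, -0.0, 0.2, 0.1, 0.3, 0.4, 0.6, -0.4, 0.4, 0.8, -0.0, -0.5, -0.1, 0.2, -0.1, -0.2, -0.1, 0.1, -0.1, 0.2, -0.4, 0.2, -0.2, 0.2, -0.4, 0.1, -0.3, -0.3, -0.6, -0.6, -0.0, -0.4, 0.1, -0.0]
bay 0.49633547258547905 -0.17891333822774597 yaw -20.047914042405523
pins top [[0.5212, -0.1345, 0.06], [0.4892, -0.2255, 0.06]] scene [[0.494, -0.233, 0.06], [0.5264, -0.141, 0.06]]
```

```bash
cat > go.py <<'E'
from h import *
import sys
def delta(xyz,ydir):
    s=ctrl.get_state();M=R.from_rotvec(s["tool_rot"]).as_matrix()
    print("t",s["time"],"axes",M.T.round(3).tolist(),"pos",s["position"].round(4),"f",s["ft_force"].round(2),"torque",s["torque"].round(2),"q7",s["joint_positions"].round(2), "w",s["grip_width"])
    d=M.T@np.array([*ydir,0]);a=np.arctan2(-d[0],d[1]);a=(a+np.pi/2)%np.pi-np.pi/2
    print("delta tool",(M.T@(np.array(xyz)-s["position"])).round(4),"turn",a.round(4))
E
python3 -c "
from go import *
delta([.544,.3564,.20],[.0687,.998])"
```

Call:
inch_along(
  increments=[
    {"dx":-0.43, "dy":-0.161, "dz":0.02, "spin":-0.2, "jaw":1},
    {"dx":-0.43, "dy":-0.161, "dz":0.02, "spin":-0.2, "jaw":1},
    {"dx":-0.43, "dy":-0.161, "dz":0.02, "spin":-0.2, "jaw":1},
    {"dx":-0.43, "dy":-0.161, "dz":0.02, "spin":-0.2, "jaw":1},
    {"dx":-0.43, "dy":-0.161, "dz":0.02, "spin":-0.2, "jaw":1},
    {"dx":-0.43, "dy":-0.161, "dz":0.02, "spin":-0.2, "jaw":1},
    {"dx":-0.43, "dy":-0.161, "dz":0.02, "spin":-0.2, "jaw":1},
    {"dx":-0.43, "dy":-0.161, "dz":0.02, "spin":-0.2, "jaw":1},
    {"dx":-0.43, "dy":-0.161, "dz":0.02, "spin":-0.2, "jaw":1},
    {"dx":-0.43, "dy":-0.161, "dz":0.02, "spin":-0.2, "jaw":1},
    {"dx":-0.43, "dy":-0.161, "dz":0.02, "spin":-0.2, "jaw":1},
    {"dx":-0.43, "dy":-0.161, "dz":0.02, "spin":-0.2, "jaw":1},
    {"dx":-0.43, "dy":-0.161, "dz":0.02, "spin":-0.2, "jaw":1},
    {"dx":-0.43, "dy":-0.161, "dz":0.02, "spin":-0.2, "jaw":1},
  ],
  squeeze=30,
)

```text
time: 1.5
position: [0.5428, 0.3593, 0.2027]
tool_rot: [-0.102, -3.139, -0.001]
ft_force: [0.8, -0.2, 0.8]
grip_width: 1.0
grip_force: 0.0
```

```bash
python3 - <<'E'
from go import *
delta([.544,.3564,.051],[.0687,.998])
s=ctrl.get_state();im=ctrl.get_image("wrist")[:,:,::-1].copy()
import pickle;pickle.dump(s,open("s1.pkl","wb"))
cv2.imwrite("pics/w1raw.png",im)
c=cam("wrist",s)
yaw=-1.4281
a=(np.arange(8)-3.5)*.15
l=np.c_[.14-.14*np.cos(a),.14*np.sin(a)];w=l@np.array([[np.cos(yaw),np.sin(yaw)],[-np.sin(yaw),np.cos(yaw)]])+[.5149,.3552]
pp=proj(c,np.c_[w,[.08]*5+[.109]*3]);print(pp.round(0).tolist())
for p in pp: cv2.drawMarker(im,tuple(int(v) for v in p.round()),(255,0,0),cv2.MARKER_CROSS,8,1)
cv2.imwrite("pics/w1.png",im)
E
```

```text
t 1.5 axes [[-0.998, 0.065, 0.0], [0.065, 0.998, 0.001], [-0.0, 0.001, -1.0]] pos [0.5428 0.3593 0.2027] f [ 0.75 -0.17  0.81] torque [-0.   -0.05  0.01] q7 [-0.74  0.33  0.15  1.48 -0.05  1.33  0.92] w 0.9996398724956649
delta tool [-0.0015 -0.0029  0.1517] turn 0.0035
[[234.0, 106.0], [249.0, 126.0], [261.0, 147.0], [269.0, 169.0], [274.0, 191.0], [275.0, 222.0], [273.0, 245.0], [268.0, 266.0]]
```

View pics/w1.png

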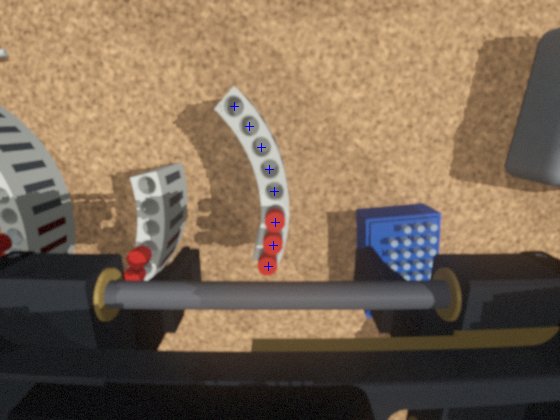

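The wrist view shows the predicted hole and stopper points (234,106)…(268,266) landing on the rack, so the pose is confirmed. Descending.

Call:
inch_along(
  increments=[
    {"dx":-0.0015, "dy":-0.003, "dz":0.03, "spin":0.0035, "jaw":1},
    {"dx":-0.0015, "dy":-0.003, "dz":0.06, "spin":0.0035, "jaw":1},
    {"dx":-0.0015, "dy":-0.003, "dz":0.09, "spin":0.0035, "jaw":1},
    {"dx":-0.0015, "dy":-0.003, "dz":0.11, "spin":0.0035, "jaw":1},
    {"dx":-0.0015, "dy":-0.003, "dz":0.125, "spin":0.0035, "jaw":1},
    {"dx":-0.0015, "dy":-0.003, "dz":0.14, "spin":0.0035, "jaw":1},
    {"dx":-0.0015, "dy":-0.003, "dz":0.15, "spin":0.0035, "jaw":1},
    {"dx":-0.0015, "dy":-0.003, "dz":0.1515, "spin":0.0035, "jaw":1},
    {"dx":-0.0015, "dy":-0.003, "dz":0.1515, "spin":0.0035, "jaw":1},
    {"dx":-0.0015, "dy":-0.003, "dz":0.1515, "spin":0.0035, "jaw":1},
  ],
)

```text
time: 2.55
position: [0.5464, 0.3546, 0.0521]
tool_rot: [0.114, 3.138, 0.002]
ft_force: [-0.3, -0.2, 0.6]
grip_width: 1.001
grip_force: 0.0
```

```bash
python3 - <<'E'
from go import *
delta([.544,.3564,.051],[.0687,.998])
E
```

```text
t 2.55 axes [[-0.997, 0.072, -0.001], [0.072, 0.997, 0.001], [0.002, 0.001, -1.0]] pos [0.5464 0.3546 0.0521] f [-0.31 -0.22  0.58] torque [ 0.    0.01 -0.  ] q7 [-0.73  0.45  0.14  1.64 -0.07  1.06  0.93] w 1.0006017588466947
delta tool [0.0026 0.0016 0.0011] turn -0.0036
```

Call:
inch_along(
  increments=[
    {"dx":0.002, "dy":0.002, "dz":0.001, "spin":-0.003, "jaw":1},
    {"dx":0.002, "dy":0.002, "dz":0.001, "spin":-0.003, "jaw":1},
    {"dx":0.002, "dy":0.002, "dz":0.001, "spin":-0.003, "jaw":0},
    {"dx":0.002, "dy":0.002, "dz":0.001, "spin":-0.003, "jaw":0},
    {"dx":0.002, "dy":0.002, "dz":0.001, "spin":-0.003, "jaw":0},
    {"dx":0.002, "dy":0.002, "dz":0.001, "spin":-0.003, "jaw":0},
    {"dx":0.002, "dy":0.002, "dz":0.001, "spin":-0.003, "jaw":0},
    {"dx":0.002, "dy":0.002, "dz":0.001, "spin":-0.003, "jaw":0},
    {"dx":0.002, "dy":0.002, "dz":0.001, "spin":-0.003, "jaw":0},
    {"dx":0.002, "dy":0.002, "dz":0.001, "spin":-0.003, "jaw":0},
    {"dx":0.002, "dy":0.002, "dz":0.001, "spin":-0.003, "jaw":0},
    {"dx":0.002, "dy":0.002, "dz":0.001, "spin":-0.003, "jaw":0},
  ],
  squeeze=30,
)

```text
time: 3.75
position: [0.5439, 0.3565, 0.0501]
tool_rot: [0.109, 3.14, 0.0]
ft_force: [0.6, 0.3, -0.8]
grip_width: 0.294
grip_force: 29.8
```

```bash
python3 - <<'E'
from go import *
delta([.544,.3564,.051],[.0687,.998])
E
```

```text
t 3.75 axes [[-0.998, 0.069, -0.0], [0.069, 0.998, 0.0], [0.0, 0.0, -1.0]] pos [0.5439 0.3565 0.0501] f [ 0.64  0.32 -0.79] torque [ 0.09 -0.    0.03] q7 [-0.73  0.45  0.14  1.64 -0.07  1.06  0.93] w 0.29400253303083185
delta tool [-0.0001 -0.0001 -0.0009] turn -0.0004
```

Call:
inch_along(
  increments=[
    {"dz":-0.01, "jaw":0},
    {"dz":-0.025, "jaw":0},
    {"dz":-0.05, "jaw":0},
    {"dz":-0.08, "jaw":0},
    {"dz":-0.11, "jaw":0},
    {"dz":-0.14, "jaw":0},
    {"dz":-0.17, "jaw":0},
    {"dz":-0.2, "jaw":0},
    {"dz":-0.22, "jaw":0},
    {"dz":-0.23, "jaw":0},
    {"dz":-0.23, "jaw":0},
    {"dz":-0.23, "jaw":0},
    {"dz":-0.23, "jaw":0},
  ],
)

```text
time: 5.05
position: [0.5432, 0.3559, 0.2784]
tool_rot: [-0.109, -3.138, 0.003]
ft_force: [-0.8, 0.1, -1.6]
grip_width: 0.297
grip_force: 29.8
```

```bash
python3 - <<'E'
from go import *
delta([.5091,-.1527,.281],[0,1])
cv2.imwrite("pics/w2.png",ctrl.get_image("wrist")[:,:,::-1])
im=ctrl.get_image("scene")[:,:,::-1]
cv2.imwrite("pics/s2raw.png",im)
cv2.imwrite("pics/s2.png",cv2.resize(im[90:250,260:420],(600,600),interpolation=cv2.INTER_CUBIC))
E
```

```text
t 5.05 axes [[-0.998, 0.069, 0.002], [0.069, 0.998, -0.002], [-0.002, -0.002, -1.0]] pos [0.5432 0.3559 0.2784] f [-0.77  0.06 -1.59] torque [ 0.05 -0.07  0.07] q7 [-0.74  0.3   0.16  1.37 -0.05  1.48  0.91] w 0.29700831252972926
delta tool [-0.0012 -0.5097 -0.0017] turn -0.0693
```

View pics/s2.png

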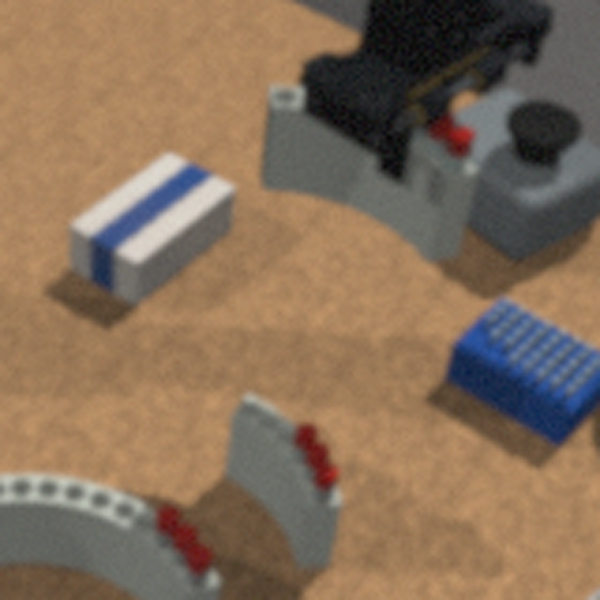

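The rack is held level. Carrying on with this grip would put the last joint at about 2.81 rad, past its 2.69 limit. I'll set the rack back down on the same spot and take it again with the hand half-turned, which brings that joint to about -0.33 at the bay.

Call:
inch_along(
  increments=[
    {"dz":0.03, "jaw":0},
    {"dz":0.07, "jaw":0},
    {"dz":0.11, "jaw":0},
    {"dz":0.15, "jaw":0},
    {"dz":0.18, "jaw":0},
    {"dz":0.2, "jaw":0},
    {"dz":0.215, "jaw":0},
    {"dz":0.223, "jaw":0},
    {"dz":0.227, "jaw":0},
    {"dz":0.2285, "jaw":0},
    {"dz":0.2295, "jaw":0},
    {"dz":0.2295, "jaw":0},
    {"dz":0.2295, "jaw":0},
    {"dz":0.2295, "jaw":0.9},
    {"dz":0.2295, "jaw":0.9},
    {"dz":0.2295, "jaw":0.9},
    {"dz":0.2295, "jaw":0.9},
    {"dz":0.2295, "jaw":0.9},
    {"dz":0.2295, "jaw":0.9},
    {"dz":0.2295, "jaw":0.9},
  ],
)

```text
time: 7.15
position: [0.5439, 0.3563, 0.0506]
tool_rot: [0.109, 3.14, 0.0]
ft_force: [0.4, 1.0, -0.1]
grip_width: 0.84
grip_force: 0.0
```

Call:
inch_along(
  increments=[
    {"dz":-0.02, "jaw":0.9},
    {"dz":-0.05, "jaw":0.9},
    {"dz":-0.08, "jaw":0.9},
    {"dz":-0.11, "jaw":0.9},
    {"dz":-0.14, "jaw":0.9},
    {"dz":-0.15, "jaw":0.9},
    {"dz":-0.15, "jaw":0.9},
    {"dz":-0.15, "spin":0.15, "jaw":0.9},
    {"dz":-0.15, "spin":0.3, "jaw":0.9},
    {"dz":-0.15, "spin":0.45, "jaw":0.9},
    {"dz":-0.15, "spin":0.6, "jaw":0.9},
    {"dz":-0.15, "spin":0.75, "jaw":0.9},
    {"dz":-0.15, "spin":0.9, "jaw":0.9},
    {"dz":-0.15, "spin":1.05, "jaw":0.9},
    {"dz":-0.15, "spin":1.2, "jaw":0.9},
    {"dz":-0.15, "spin":1.35, "jaw":0.9},
    {"dz":-0.15, "spin":1.5, "jaw":0.9},
    {"dz":-0.15, "spin":1.57, "jaw":0.9},
    {"dz":-0.15, "spin":1.57, "jaw":0.9},
    {"dz":-0.15, "spin":1.57, "jaw":0.9},
  ],
)

```text
time: 9.15
position: [0.5432, 0.3559, 0.1989]
tool_rot: [-2.294, -2.146, 0.004]
ft_force: [0.4, 0.1, 0.2]
grip_width: 0.899
grip_force: 0.0
```

Call:
inch_along(
  increments=[
    {"spin":0.15, "jaw":0.9},
    {"spin":0.3, "jaw":0.9},
    {"spin":0.45, "jaw":0.9},
    {"spin":0.6, "jaw":0.9},
    {"spin":0.75, "jaw":0.9},
    {"spin":0.9, "jaw":0.9},
    {"spin":1.05, "jaw":0.9},
    {"spin":1.2, "jaw":0.9},
    {"spin":1.35, "jaw":0.9},
    {"spin":1.5, "jaw":0.9},
    {"spin":1.5716, "jaw":0.9},
    {"spin":1.5716, "jaw":0.9},
    {"spin":1.5716, "jaw":0.9},
    {"spin":1.5716, "jaw":0.9},
  ],
)

```text
time: 10.55
position: [0.5438, 0.3563, 0.2003]
tool_rot: [3.14, -0.106, -0.0]
ft_force: [0.1, 0.2, 0.9]
grip_width: 0.898
grip_force: 0.0
```

```bash
python3 - <<'E'
from go import *
delta([.544,.3564,.051],[.0687,.998])
import sys
im=ctrl.get_image("top")[:,:,::-1]
c=cv2.resize(im[130:230,155:315],None,fx=4,fy=4,interpolation=cv2.INTER_CUBIC)
s=ctrl.get_state();w=ctrl.get_image("wrist")[:,:,::-1].copy()
cm=cam("wrist",s);yaw=-1.4281
a=(np.arange(8)-3.5)*.15
l=np.c_[.14-.14*np.cos(a),.14*np.sin(a)];q=l@np.array([[np.cos(yaw),np.sin(yaw)],[-np.sin(yaw),np.cos(yaw)]])+[.5149,.3552]
for p in proj(cm,np.c_[q,[.08]*5+[.109]*3]): cv2.drawMarker(w,tuple(int(v) for v in p.round()),(255,0,0),cv2.MARKER_CROSS,8,1)
cv2.imwrite("pics/w3.png",w);cv2.imwrite("pics/t3.png",im)
E
```

```text
t 10.55 axes [[0.998, -0.067, -0.0], [-0.067, -0.998, 0.0], [-0.0, -0.0, -1.0]] pos [0.5438 0.3563 0.2003] f [0.1  0.18 0.93] torque [ 0.01  0.18 -0.05] q7 [-1.09  0.37  0.61  1.5  -0.22  1.34 -2.1 ] w 0.8976851808785205
delta tool [ 0.0002 -0.0002  0.1493] turn 0.0012
```

View pics/w3.png

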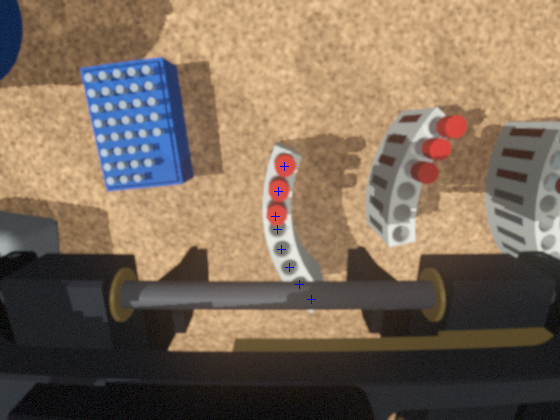

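The rack stands on its original spot: stoppers at (284,165), (278,190) and (275,214) sit under the markers. Re-grasping and lifting.

Call:
inch_along(
  increments=[
    {"dz":0.03, "jaw":0.9},
    {"dz":0.06, "jaw":0.9},
    {"dz":0.09, "jaw":0.9},
    {"dz":0.115, "jaw":0.9},
    {"dz":0.135, "jaw":0.9},
    {"dz":0.149, "jaw":0.9},
    {"dz":0.1495, "jaw":0.9},
    {"dz":0.1495, "jaw":0.9},
    {"dz":0.1495, "jaw":0},
    {"dz":0.1495, "jaw":0},
    {"dz":0.1495, "jaw":0},
    {"dz":0.1495, "jaw":0},
    {"dz":0.1495, "jaw":0},
    {"dz":0.1495, "jaw":0},
    {"dz":0.1495, "jaw":0},
    {"dz":0.1495, "jaw":0},
    {"dz":0.1495, "jaw":0},
  ],
  squeeze=30,
)

```text
time: 12.35
position: [0.5439, 0.3565, 0.051]
tool_rot: [-3.139, 0.109, -0.0]
ft_force: [0.2, 0.3, -0.4]
grip_width: 0.295
grip_force: 29.8
```

Call:
inch_along(
  increments=[
    {"dz":-0.01, "jaw":0},
    {"dz":-0.025, "jaw":0},
    {"dz":-0.05, "jaw":0},
    {"dz":-0.08, "jaw":0},
    {"dz":-0.11, "jaw":0},
    {"dz":-0.14, "jaw":0},
    {"dz":-0.17, "jaw":0},
    {"dz":-0.2, "jaw":0},
    {"dz":-0.22, "jaw":0},
    {"dz":-0.23, "jaw":0},
    {"dz":-0.23, "jaw":0},
    {"dz":-0.23, "jaw":0},
  ],
)

```text
time: 13.55
position: [0.5435, 0.356, 0.2803]
tool_rot: [3.139, -0.109, -0.002]
ft_force: [-0.2, -0.1, -2.1]
grip_width: 0.298
grip_force: 29.8
```

```bash
python3 - <<'E'
from go import *
delta([.5091,-.1527,.281],[.847,-.5325])
E
```

```text
t 13.55 axes [[0.998, -0.069, -0.001], [-0.069, -0.998, 0.001], [-0.001, -0.001, -1.0]] pos [0.5435 0.356  0.2803] f [-0.22 -0.09 -2.14] torque [-0.04  0.14 -0.04] q7 [-1.1   0.34  0.63  1.38 -0.2   1.49 -2.12] w 0.2978590968967005
delta tool [ 1.000e-03  5.099e-01 -3.000e-04] turn -1.079
```

Call:
inch_along(
  increments=[
    {"dy":0.015, "spin":-0.03, "jaw":0},
    {"dy":0.04, "spin":-0.09, "jaw":0},
    {"dy":0.075, "spin":-0.17, "jaw":0},
    {"dy":0.115, "spin":-0.25, "jaw":0},
    {"dy":0.155, "spin":-0.34, "jaw":0},
    {"dy":0.195, "spin":-0.43, "jaw":0},
    {"dy":0.235, "spin":-0.52, "jaw":0},
    {"dy":0.275, "spin":-0.61, "jaw":0},
    {"dy":0.315, "spin":-0.7, "jaw":0},
    {"dy":0.355, "spin":-0.79, "jaw":0},
    {"dy":0.395, "spin":-0.87, "jaw":0},
    {"dy":0.43, "spin":-0.94, "jaw":0},
    {"dy":0.46, "spin":-1, "jaw":0},
    {"dy":0.485, "spin":-1.05, "jaw":0},
    {"dy":0.5, "spin":-1.07, "jaw":0},
    {"dx":0.001, "dy":0.509, "spin":-1.078, "jaw":0},
    {"dx":0.001, "dy":0.51, "spin":-1.079, "jaw":0},
    {"dx":0.001, "dy":0.51, "spin":-1.079, "jaw":0},
    {"dx":0.001, "dy":0.51, "spin":-1.079, "jaw":0},
    {"dx":0.001, "dy":0.51, "spin":-1.079, "jaw":0},
  ],
)

```text
time: 15.55
position: [0.5096, -0.1516, 0.2808]
tool_rot: [-2.748, -1.521, 0.0]
ft_force: [-0.5, -0.6, -1.1]
grip_width: 0.299
grip_force: 29.8
```

```bash
python3 - <<'E'
from go import *
delta([.5091,-.1527,.201],[.847,-.5325])
E
```

```text
t 15.55 axes [[0.531, 0.847, 0.0], [0.847, -0.531, -0.0], [-0.0, 0.0, -1.0]] pos [ 0.5096 -0.1516  0.2808] f [-0.46 -0.65 -1.13] torque [-0.07  0.09 -0.03] q7 [-0.66  0.04  0.93  1.68 -0.03  1.44 -0.28] w 0.2994252651061751
delta tool [-0.0012  0.0002  0.0798] turn 0.0016
```

Call:
inch_along(
  increments=[
    {"dz":0.01, "jaw":0},
    {"dx":-0.0005, "dz":0.025, "spin":0.001, "jaw":0},
    {"dx":-0.0005, "dz":0.04, "spin":0.001, "jaw":0},
    {"dx":-0.0005, "dz":0.055, "spin":0.001, "jaw":0},
    {"dx":-0.0005, "dz":0.068, "spin":0.001, "jaw":0},
    {"dx":-0.0005, "dz":0.076, "spin":0.001, "jaw":0},
    {"dx":-0.0005, "dz":0.08, "spin":0.001, "jaw":0},
    {"dx":-0.0005, "dz":0.08, "spin":0.001, "jaw":0},
    {"dx":-0.0005, "dz":0.08, "spin":0.001, "jaw":0},
    {"dx":-0.0005, "dz":0.08, "spin":0.001, "jaw":0},
  ],
)

```text
time: 16.55
position: [0.5098, -0.1531, 0.2017]
tool_rot: [2.75, 1.518, 0.002]
ft_force: [0.7, -0.7, -1.5]
grip_width: 0.298
grip_force: 29.8
```

```bash
python3 - <<'E'
from go import *
delta([.5091,-.1527,.201],[.847,-.5325])
ct,cs=cam("top"),cam("scene")
t=ctrl.get_image("top")[:,:,::-1].copy();s=ctrl.get_image("scene")[:,:,::-1].copy()
st=ctrl.get_state();w=ctrl.get_image("wrist")[:,:,::-1].copy();cw=cam("wrist",st)
for n,i in zip("tsw",(t,s,w)): cv2.imwrite(f"pics/{n}4raw.png",i)
yaw=np.radians(-20.05);a=np.radians(np.array([-34.5,-23,-11.5,0,11.5,23,34.5]))
def arc(r,z):
    l=np.c_[.14-r*np.cos(a),r*np.sin(a)]
    return np.c_[l@np.array([[np.cos(yaw),np.sin(yaw)],[-np.sin(yaw),np.cos(yaw)]])+[.4963,-.1789],[z]*7]
ims=[]
for im,c in ((t,ct),(s,cs),(w,cw)):
    P=np.vstack([arc(.153,.15),arc(.153,.23),arc(.127,.23),arc(.127,.15)]);pp=proj(c,P)
    u0,v0=np.clip(pp.mean(0)-[75,62],0,[410,295]).astype(int) 
    if c is cw: big=cv2.resize(im,(400,300));k=400/560;u0=v0=0
    else: k=400/150;big=cv2.resize(im[v0:v0+125,u0:u0+150],(400,333),interpolation=cv2.INTER_CUBIC)
    ims.append(big.copy())
    for q in pp: cv2.circle(big,tuple(((q-[u0,v0]+.5)*k-.5).round().astype(int).tolist()),1,(255,0,0),-1)
    ims.append(big)
P=np.vstack([np.hstack([cv2.resize(ims[1],(400,300)),cv2.resize(ims[3],(400,300))]),np.hstack([ims[4],ims[5]])])
cv2.imwrite("pics/p4.png",P)
E
```

```text
t 16.55 axes [[0.533, 0.846, 0.001], [0.846, -0.533, 0.001], [0.001, 0.0, -1.0]] pos [ 0.5098 -0.1531  0.2017] f [ 0.65 -0.67 -1.5 ] torque [-0.07  0.11 -0.01] q7 [-0.64  0.1   0.94  1.8  -0.08  1.28 -0.24] w 0.2975734317677552
delta tool [-0.     -0.0008  0.0007] turn -0.0008
```

View pics/p4.png

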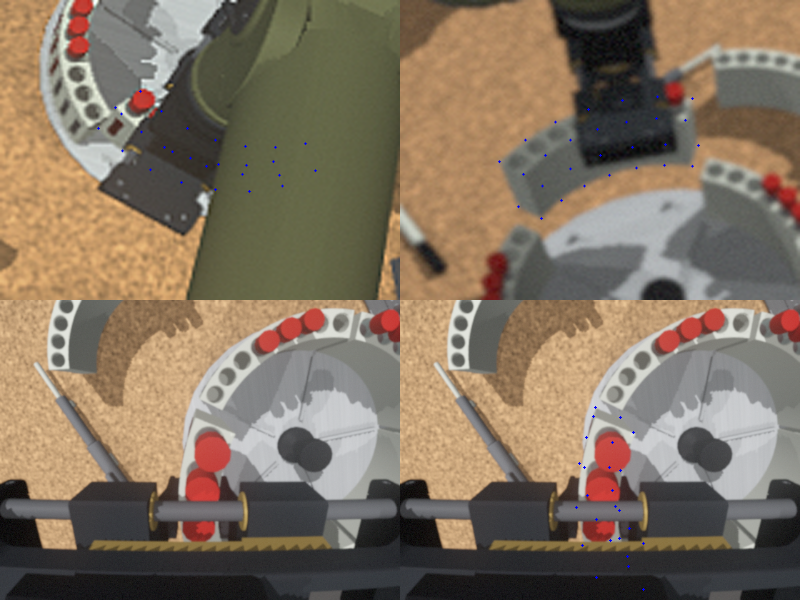

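```bash
python3 - <<'E'
from go import *
cs=cam("scene");s=cv2.imread("pics/s4raw.png")
yaw=np.radians(-20.05);a=np.radians(np.linspace(-34.5,34.5,25))
k=8;u0,v0=193,205
big=cv2.resize(s[v0:v0+72,u0:u0+95],None,fx=k,fy=k,interpolation=cv2.INTER_CUBIC)
for r,z in ((.153,.15),(.153,.23),(.127,.23),(.127,.15)):
    l=np.c_[.14-r*np.cos(a),r*np.sin(a)]
    P=np.c_[l@np.array([[np.cos(yaw),np.sin(yaw)],[-np.sin(yaw),np.cos(yaw)]])+[.4963,-.1789],[z]*25]
    pp=proj(cs,P);print(r,z,pp[[0,-1]].round(1).tolist())
    for q in pp: cv2.circle(big,tuple(((q-[u0,v0]+.5)*k-.5).round().astype(int).tolist()),2,(255,0,0) if z<.2 else (0,200,0),-1)
cv2.imwrite("pics/s5.png",big)
E
```

```text
0.153 0.15 [[181.0, 281.6], [248.4, 256.2]]
0.153 0.23 [[173.9, 262.9], [246.1, 236.6]]
0.127 0.23 [[182.9, 267.9], [243.6, 245.5]]
0.127 0.15 [[189.5, 286.5], [246.1, 264.8]]
```

View pics/s5.png

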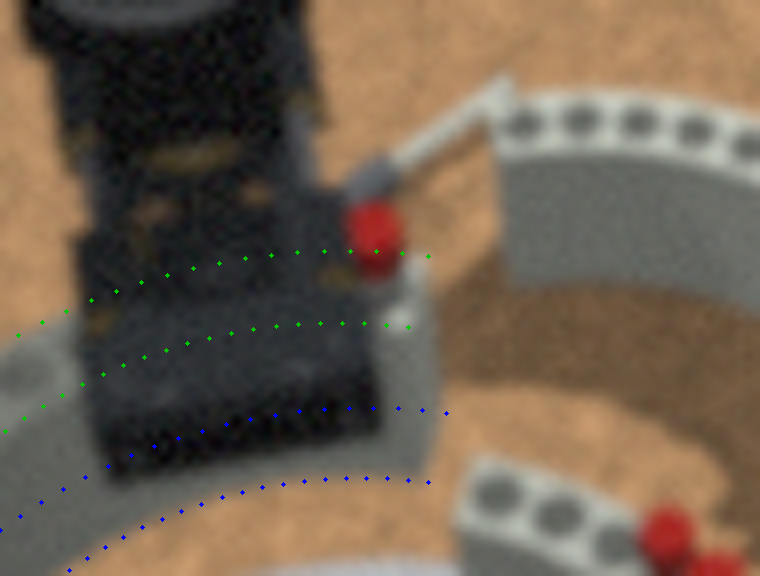

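```bash
python3 - <<'E'
from go import *
cs=cam("scene");im=cv2.GaussianBlur(cv2.imread("pics/s4raw.png"),(3,3),0).astype(float)
sat=im[:,:,2]-im[:,:,0]   # red-blue: bench high, rack ~0
yaw=np.radians(-20.05)
def arc(r,z,deg):
    a=np.radians(deg);l=np.c_[.14-r*np.cos(a),r*np.sin(a)]
    return np.c_[l@np.array([[np.cos(yaw),np.sin(yaw)],[-np.sin(yaw),np.cos(yaw)]])+[.4963,-.1789],np.full(len(a),z)]
for name,r,z,degs in (("inner bottom",.127,.15,np.arange(-33,34,6.)),("outer top",.153,.23,np.arange(-34,-20,3.))):
    print(name)
    for d,(u,v) in zip(degs,proj(cs,arc(r,z,degs))):
        vs=np.arange(-5,6);pr=[sat[int(round(v))+k,int(round(u))] for k in vs]
        print(d,(u.round(1),v.round(1)),np.array(pr).astype(int).tolist(),)
print("far end rows: R-B along u"); 
for v in (266,272,278,283,286): print(v,sat[v,168:200].astype(int).tolist())
print("tube end");
for v in (245,250,255,260): print(v,sat[v,236:256].astype(int).tolist())
E
```

```text
inner bottom
-33.0 (np.float64(190.4), np.float64(285.5)) [3, 3, 4, 6, 15, 30, 49, 66, 76, 78, 78]
-27.0 (np.float64(194.3), np.float64(281.5)) [3, 2, 4, 6, 17, 33, 50, 64, 71, 75, 79]
-21.0 (np.float64(198.4), np.float64(277.9)) [3, 2, 5, 12, 25, 42, 59, 72, 79, 80, 79]
-15.0 (np.float64(202.9), np.float64(274.6)) [3, 3, 6, 15, 32, 53, 71, 80, 80, 78, 76]
-9.0 (np.float64(207.7), np.float64(271.8)) [2, 3, 4, 13, 30, 51, 68, 78, 81, 83, 81]
-3.0 (np.float64(212.7), np.float64(269.4)) [1, 2, 3, 7, 18, 37, 57, 70, 75, 76, 78]
3.0 (np.float64(217.8), np.float64(267.5)) [2, 3, 3, 5, 16, 37, 59, 74, 78, 78, 79]
9.0 (np.float64(223.1), np.float64(266.0)) [2, 1, 2, 8, 22, 46, 67, 78, 81, 80, 79]
15.0 (np.float64(228.5), np.float64(264.9)) [1, 1, 4, 10, 27, 52, 72, 79, 81, 82, 84]
21.0 (np.float64(233.9), np.float64(264.4)) [-1, 0, 2, 4, 13, 34, 57, 72, 77, 79, 81]
27.0 (np.float64(239.4), np.float64(264.3)) [1, 2, 2, 5, 16, 39, 62, 78, 82, 82, 81]
33.0 (np.float64(244.7), np.float64(264.7)) [8, 10, 15, 24, 40, 58, 73, 79, 79, 79, 81]
outer top
-34.0 (np.float64(174.3), np.float64(262.5)) [8
[... 634 characters left out ...]
 3]
278 [76, 77, 78, 77, 77, 79, 82, 83, 83, 81, 72, 53, 28, 9, 2, 1, 2, 3, 3, 3, 4, 4, 3, 3, 3, 3, 4, 5, 13, 25, 42, 58]
283 [79, 81, 81, 82, 83, 84, 85, 85, 85, 83, 82, 80, 74, 63, 50, 37, 25, 16, 9, 5, 4, 3, 6, 15, 30, 48, 64, 74, 78, 79, 79, 80]
286 [84, 85, 86, 83, 80, 79, 81, 84, 84, 83, 82, 80, 79, 78, 77, 76, 74, 72, 66, 59, 50, 45, 49, 62, 72, 78, 79, 80, 81, 83, 83, 78]
tube end
245 [-5, -6, -3, 1, 4, 5, 5, 6, 5, 6, 13, 26, 39, 45, 47, 47, 48, 49, 49, 50]
250 [-7, -6, -6, -2, 0, 3, 4, 3, 3, 5, 10, 20, 35, 47, 51, 50, 47, 46, 46, 47]
255 [-2, -3, -2, 1, 2, 3, 3, 3, 4, 5, 9, 25, 49, 70, 78, 79, 79, 79, 80, 80]
260 [2, 2, 2, 2, 2, 3, 4, 3, 3, 8, 21, 45, 66, 77, 82, 82, 80, 77, 76, 76]
```

The rack's silhouette matches the seated-plus-100-mm model to about half a pixel at both ends. It is level, centred and still in the grip, so I'm handing in.

Call:
inch_along(
  increments=[
    {"jaw":0},
    {"jaw":0},
    {"jaw":0},
    {"jaw":0},
  ],
)

```text
time: 17.1
position: [0.5093, -0.1529, 0.2011]
tool_rot: [-2.75, -1.518, -0.0]
ft_force: [0.1, 0.7, -1.3]
grip_width: 0.296
grip_force: 29.8
```

```bash
python3 -c "
from bench import ctrl
print(abs(ctrl.get_state()['qd']).max());print(ctrl.close_job())"
```

```text
0.001551457076010122
the job is handed in; nothing more can be done
None
```

The 8-place rack (rack_b) is held still and level at its balance point, squarely over the bay about 10 cm above its floor, outer curve outwards. I lifted it, set it back on its spot and re-gripped it half-turned because of a wrist joint limit, then handed in the job at 17.1 s.

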